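Back the luthier's ratchet press off one notch

ROBOT

A 7-joint arm with a two-finger parallel gripper is mounted at the origin on the work surface. World frame = base frame: x ahead of the robot, y to its left, z up, the work surface at z = 0. Lengths are in m, angles in rad, forces in N, time in s.
With the tool pointing down it reaches from about 0.425 to 0.975 m from the base axis. Payload 16.7 kg.
Tool frame: the origin (TCP) lies at the very end of the fingers, on their centre line; the grasp point (between the pads) lies 19 mm behind it; z points along the fingers, y is the line along which they close (so a half turn about z gives the same grasp; the last joint's range is limited). The gripper opens to 85 mm and grips with 20 to 120 N. Pads are 22 mm wide; open, the fingers measure 114 mm over their backs; the gripper's body (76 mm by 85 mm) begins 54 mm behind the grasp point. The pads swing forward as they close: fully open they stand 13 mm farther back than shut.
Start: joints at [-1.319, 0.426, 0.074, 1.606, -0.034, 1.111, -0.067], TCP at [0.263, 0.621, 0.231] pointing down, gripper open.
Joint ranges: [-2.85, 2.85], [-0.5, 2.14], [-1.23, 1.37], [0.21, 2.46], [-1.02, 4.16], [0.16, 2.05], [-2.73, 2.73]. Speed limits (rad/s): [1.89, 1.89, 2.39, 2.39, 3.01, 3.01, 3.01].

INTERFACE

Orientations are given as a unit quaternion [w, x, y, z].
In Python, from workcell import * gives the robot as it stands.
- The arm moves only by the tool drive_tool, never from a script. Its argument "steps" is text: rows parted by semicolons, each of 4 numbers parted by spaces: the shift along the tool's x, y, z in units of 40 mm (1.0 is 40 mm), then the turn about the tool's z in units of 8 degrees (1.0 is 8 degrees). A call has 1 to 10 rows; each row is the pose to reach, as a shift and turn from the pose commanded when the call began, along the tool's axes at that moment; what a row does not reach only later rows make up. A row lasts 1/8 s, in which the tool goes at most 62.5 mm and 10.7 degrees, less where a joint would pass 70% of its speed; a pose out of reach is approached as far as the arm can. A call with a gripper value outside its range is refused whole. "fingers" is the finger opening in mm, from 0 to 85.4, set as the call begins (left out, the last holds). The fingers move at their own pace and stop on an object; the grip force is fixed at half the most. Time passes only in rows, so rows that repeat a pose let the fingers close. It gives the time, the measured TCP pose, the force, the opening and the grip force at its end, in the units of the state.
- get_state(): the state, without advancing time (a new reading comes with each control period).
- read_camera(name): name is "side" or "top" or "wrist"; returns the picture (400x640x3 uint8, red, green, blue); there is no depth.
- camera_model(name): a dict with "fx", "fy", "cx", "cy" (pixels), "k1" (the pictures are not rectified: a ray, as slopes to the right and down, at radius r is drawn at 1 + k1 r^2 times it, then the intrinsics apply), "world_from_camera" (4x4, takes a point from camera to world coordinates). Camera axes: x right, y down, z forward; pixel columns grow to the right and rows downward; lengths in m; the calibration is good to about 2 mm. A picture is of the moment at which its call begins: read the wrist's pose just before it. camera_model takes no time and is no camera call; for the wrist camera it gives the pose at the moment of the call.
- close_job(): hands the job in; it is judged then, once.
The state is a dict: "t": time; "qpos": joint angles; "qvel": joint speeds; "effort": joint torques, N m; "position": TCP position; "ee_rot": TCP orientation; "ft_force": force on the tool from outside, world axes, zero at the start; "torque": the same for the moment, N m; "finger_gap": finger opening in m; "finger_force": force on a finger pad.
Only numpy, scipy, OpenCV 4.12 (cv2) and the standard library are available. Lean on these libraries where they do the work, as an engineer would, in place of code of your own. Each camera call takes 0.05 s, during which the arm holds its last target. There are 200 camera calls.

TASK

The glue-up in the small bench press has set, so back the press off by just one notch to bring the ram clear of the block. With a fingertip lift the pawl with the red knob off the ratchet wheel and throw it over backward onto its rest, push the upper spoke away from the front of the press until the wheel has turned back one notch and no more, then tip the pawl forward again so that it drops fully home in the next notch. This is light fingertip work: nothing is picked up, the mechanism is not strained, and the block and the tools around the press stay where they are.

Things in the scene. Friction and masses are not known exactly. Their poses are not given: they have to be found in the camera images.
- press: Grey bench arbor press, bolted down, foot 270 x 130 mm. Origin on the bench under the foot's middle (5 mm to its front); x from its front (ram) to its back, y to its left, z up. Head: y -35 to 35 mm, x -57 to 120, z 150 to 235; ram at x = -27, its top at z = 247. On its right side (-y): ratchet wheel and pawl in the plane y = -46 mm (14 mm thick), spokes in the plane y = -98 mm.
- wheel_axle (a point): fixed point on the wheel's axle, at (0, -46, 180) mm in the press's frame (axis along y). Ratchet wheel: 92 mm over its 12 saw teeth, 12 mm deep. The hub outside it carries three 12 mm spokes 120 degrees apart, with black balls (30 mm) centred 105 mm from the axle.
- wheel (a joint): turn of ratchet wheel and spokes, rad: -0.03 to 0.06 at the start, growing BACKWARD (top moves to the back of the press, +x). One notch = 0.524 and lifts the ram 6.8 mm. Stays where left (friction 0.35 Nm, 4 N at a ball). With the pawl down it turns forward only, until the ram is on the block; backward the pawl stops it at 0.18 in the first notch, at 0.70 in the next.
- spoke_ball (a point): centre of the black ball on the upper spoke; with the wheel at 0 this spoke leans 22 degrees from upright toward the press's front, ball at (-39, -98, 277) mm in the press's frame; one notch back it is 8 degrees past upright, ball at (15, -98, 284) mm.
- pawl_pivot (a point): fixed point: the pawl's pivot pin, at (62, -46, 242) mm in the press's frame, axis along y. The pawl is a steel bell crank of about 140 g, moved by its weight alone. When down, its arm (10 mm high, top at most 250 mm above the bench) reaches 60 mm forward (-x) from the pivot and hooks down into the teeth; its tail stands up.
- pawl (a joint): angle of the pawl, rad: about 0 when home in a notch, growing as its nose lifts (top moves to the back); clear of the teeth above 0.2. Past about 1.0 it falls over backward and rests at 1.75; below about 0.8 it falls toward the teeth. It drops into the next notch (-0.05 to 0.07) with the wheel at 0.33 to 0.63; further back it lies on a tooth's top (0.1 to 0.15).
- pawl_tail (a point): centre of the red knob (18 mm) on the pawl's thumb tail (a 9 mm rod), 53 mm from the pivot. Pawl down: at (53, -46, 294) mm in the press's frame. Thrown back (1.75): the tail lies level toward the back, knob at (115, -46, 242) mm, and the arm stands upright over the pivot, up to 305 mm above the bench, to be pushed forward from behind.
- glueup: laminated maple and walnut block 75 x 42 x 28 mm lying on the anvil under the ram; origin under its middle.
- mallet: round wooden carver's mallet standing on its head, 195 mm high and 64 mm thick.
- gouge: gouge 230 mm long with a turned dark handle, lying on the bench.
- fplane: brass finger plane 58 x 26 mm, 25 mm high.
- spool_a: spool clamp: two 32 mm wooden discs on a rod, standing 105 mm high.
- spool_b: another spool clamp like it.
- glue: amber glue jar, 60 mm in diameter, 85 mm high.
- pegtray: wooden tray 120 x 160 x 28 mm with black tuning pegs.
- ram: the press's square steel ram with a cork-faced pad (46 x 40 mm) at its foot; at the start the pad just rests on or stands up to 1.5 mm above the block, at z = 73.5 mm. Origin: on the bench below the ram while the press stands as at the start; it rises with the ram.

How it is judged:
By the outcome, as a careful person would: the job done as asked, in the order asked, and still so for the second after the job is handed in, with the robot touching nothing.
It also fails if it takes over 50 s, if anything falls off the work surface, if the arm or the gripper's body presses on something with over 40 N, if the wrist force passes 120 N, or if a joint passes its speed limit or range.

## Working session

There is one attempt and no reset: what is moved stays moved. The work goes in short steps, Python scripts to look and compute and a tool call to move; the robot and the scene stay as the last step left them, time stands still between calls to the robot, and variables do not carry over. Pictures are saved under pics/ and viewed, at most 10 in all, crops included, and the job is handed in when it is done.

Besides the shell and the picture viewer there is one more tool, called as a command line: name --argument value ..., lists and objects as JSON in quotes. drive_tool: Moves the arm, as the interface text tells. Its arguments: {"type":"object","properties":{"steps":{"type":"string"},"fingers":{"type":"number"}},"required":["steps"]}

```bash
mkdir -p pics; python3 - <<'E'
from workcell import *
import cv2,numpy as np
s=get_state();print(s)
for n in("side","top"):
    im=read_camera(n);cv2.imwrite(f"pics/{n}0.png",im[:,:,::-1])
    m=camera_model(n);print(n,m)
E
ls
```

```text
{'t': 0.0, 'qpos': array([-1.31951023,  0.42674674,  0.07383391,  1.60662836, -0.03414739,
        1.11081178, -0.06709857]), 'qvel': array([-1.34043852e-03, -1.06137285e-04,  2.01214233e-04,  8.33149177e-04,
       -1.60136254e-03, -1.89010449e-04, -5.35248426e-05]), 'effort': array([-1.55379345e-03, -9.49829936e+01,  3.75941858e+00, -4.63512254e+01,
        1.89570745e-02,  1.00779263e-02,  4.25733765e-05]), 'position': array([0.26318501, 0.62111492, 0.23059083]), 'ee_rot': array([-1.08047023e-04,  1.99072366e-01,  9.79984565e-01, -6.59142396e-04]), 'ft_force': array([ 0.22990802, -0.23985086,  0.39027507]), 'torque': array([ 0.0313667 ,  0.00608726, -0.03788574]), 'finger_force': 0.0, 'finger_gap': 0.08510491328274729}
side {'fx': 404.7395735550373, 'fy': 404.7395735550373, 'cx': 314.58222324340556, 'cy': 191.86293139633528, 'k1': -0.0270581773002956, 'world_from_camera': array([[-0.99719528, -0.05607811,  0.04956626,  0.49808897],
       [-0.07198856,  0.53749287, -0.8401899 ,  0.76068947],
       [ 0.02047475, -0.8414016 , -0.54002234,  0.74437613],
       [ 0.        ,  0.        ,  0.        ,  1.        ]])}
top {'fx': 489.2506182108802, 'fy': 489.2506182108802, 'cx': 322.18830784642734, 'cy': 199.17229109064314, 'k1': -0.11381338201761698, 'world_from_camera': array([[ 0.01623252, -0.9972504 ,  0.07230594,  0.43256453],
       [-0.99984686, -0.01666263, -0.00534916, -0.13687588],
       [ 0.00653926, -0.07220804, -0.99736816,  1.50579778],
       [ 0.        ,  0.        ,  0.        ,  1.        ]])}
pics
```

View pics/side0.png

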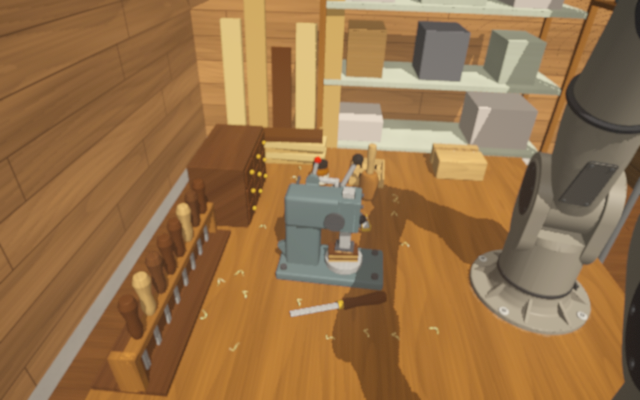

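View pics/top0.png

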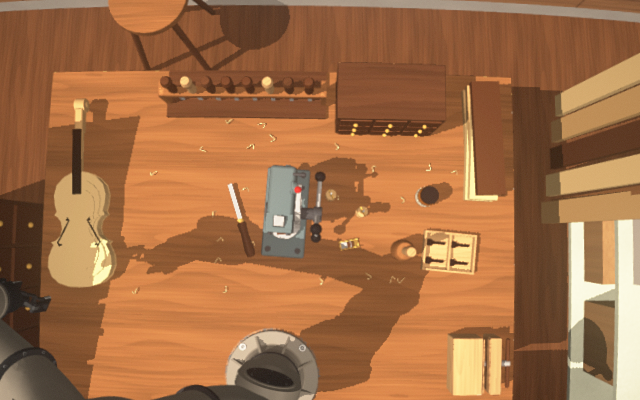

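The top view shows the press with its front toward the robot: foot about (262-310, 165-257), red knob (298,189), black balls at (320,176), (316,229) and (316,238). In the side view the knob is near (318,160) and the upper ball near (358,159). I'll enlarge both crops.

```bash
python3 - <<'E'
import cv2,numpy as np
a=cv2.imread("pics/top0.png")[155:265,250:380];b=cv2.imread("pics/side0.png")[140:300,265:400]
a=cv2.resize(a,(390*1,330),interpolation=cv2.INTER_CUBIC);b=cv2.resize(b,(405,480),interpolation=cv2.INTER_CUBIC)
o=np.zeros((480,800,3),np.uint8);o[:330,:390]=a;o[:480,395:800]=b
cv2.imwrite("pics/crop0.png",o)
E
```

```text
(no output)
```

View pics/crop0.png

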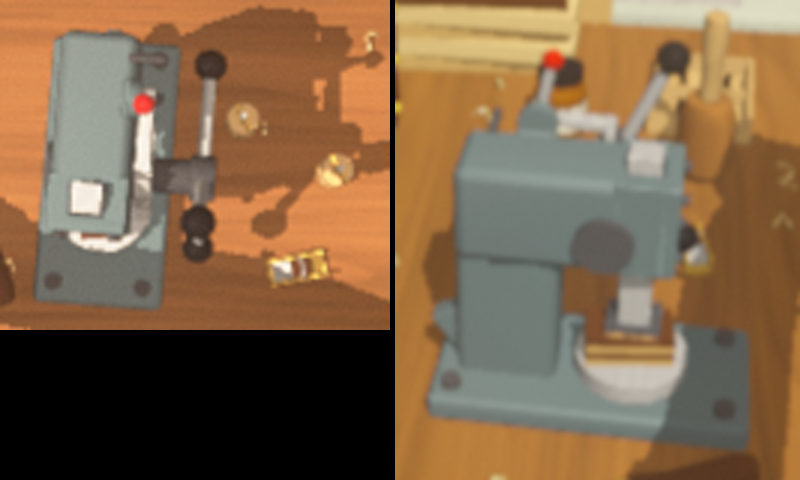

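The crops show the red knob, the upper ball, the back and lower balls, and the ram top clearly, and the pawl is down. I'll fit the press pose and wheel angle to these points.

```bash
cat > h.py <<'E'
import numpy as np,cv2
from scipy.optimize import least_squares
from workcell import camera_model
def proj(n,P):
    m=camera_model(n);T=np.linalg.inv(m["world_from_camera"])
    p=T[:3,:3]@P+T[:3,3];u=p[:2]/p[2];u=u*(1+m["k1"]*(u@u))
    return np.array([m["fx"]*u[0]+m["cx"],m["fy"]*u[1]+m["cy"]])
def W(q,p):
    c,s=np.cos(q[2]),np.sin(q[2]);p=np.array(p)/1000
    return np.array([q[0]+c*p[0]-s*p[1],q[1]+s*p[0]+c*p[1],p[2]])
def ball(w,k=0):
    a=np.deg2rad(-22)+w+k*2*np.pi/3
    return (105*np.sin(a),-98,180+105*np.cos(a))
def tail(a):
    b=np.arctan2(-9,52)+a
    return (62+53*np.sin(b),-46,242+53*np.cos(b))
E
cat > fit.py <<'E'
from h import *
def red(n,x0,y0,x1,y1):
    im=cv2.imread(f"pics/{n}0.png").astype(int)[y0:y1,x0:x1]
    m=(im[...,2]>170)&(im[...,1]<90)&(im[...,0]<90);y,x=np.nonzero(m);print(n,m.sum());return np.array([x.mean()+x0,y.mean()+y0])
def c(n,X,Y): return np.array([X/3+250,Y/3+155])-.33 if n=="top" else np.array([(X-395)/3+265,Y/3+140])-.33
ob=[("top",red("top",285,175,310,200),lambda q:tail(0)),("side",red("side",305,150,330,172),lambda q:tail(0)),
("top",c("top",87,197),lambda q:(-27,0,247)),("side",c("side",648,155),lambda q:(-27,0,247)),
("top",c("top",210,65),lambda q:ball(q[3],1)),("side",c("side",674,57),lambda q:ball(q[3],0))]
def r(q): return np.concatenate([proj(n,W(q,f(q)))-u for n,u,f in ob]+[[(q[3]-.015)*5]])
s=least_squares(r,[.45,-.05,0,0.015]);print(s.x,r(s.x).round(1))
q=s.x
for k in (0,2):print(k,(proj("top",W(q,ball(q[3],k)))-[250,155])*3)
for p in[(-130,65,0),(-130,-65,0),(140,-65,0),(140,65,0)]:
    t=proj("top",W(q,p));u=proj("side",W(q,p));print(p,(t-[250,155])*3,(u-[265,140])*3+[395,0])
for n,p in dict(knob=tail(0),ball=ball(q[3]),ball1=ball(.524)).items():print(n,W(q,p))
E
python3 fit.py
```

```text
top 28
side 26
[ 0.49336052 -0.03213528 -0.05535769 -0.02182864] [-0.1  0.4 -0.3 -0.4 -0.8  0.4 -0.4 -1.7 -0.1  0.1 -0.2  0.3 -0.2]
0 [196.2457912  221.78823863]
2 [196.00430958 246.22064589]
(-130, 65, 0) [ 33.01750598 299.73263048] [746.07874541 453.59317988]
(-130, -65, 0) [159.72658321 309.09787714] [744.48224418 348.8773532 ]
(140, -65, 0) [179.07437948  47.11190547] [453.96272459 319.882476  ]
(140, 65, 0) [53.79910876 38.19976362] [425.04933839 418.99632776]
knob [ 0.54369554 -0.08099513  0.29422358]
ball [ 0.44655246 -0.12769179  0.27647258]
ball1 [ 0.50257068 -0.130796    0.28397228]
```

```bash
cat >> h.py <<'E'
Q=[0.49336,-0.03214,-0.05536,-0.02]
from scipy.spatial.transform import Rotation as R
def go(*pts):
    "rows (tool units) to press-frame mm points, with tool x along press -x"
    from workcell import get_state
    s=get_state();w,x,y,z=s["ee_rot"];r=R.from_quat([x,y,z,w])
    ax=r.as_matrix()[:,0];turn=np.rad2deg(np.arctan2(ax[1],ax[0])-(Q[2]+np.pi));turn=(turn+180)%360-180
    for p in pts: print(p,(r.inv().apply(W(Q,p)-s["position"])/.04).round(2),round(turn/8,2))
    c,sn=np.cos(Q[2]),np.sin(Q[2]);d=s["position"][:2]-Q[:2]
    print("now press",(1000*np.array([c*d[0]+sn*d[1],-sn*d[0]+c*d[1],s["position"][2]])).round(1),"F",s["ft_force"].round(1),s["t"])
E
python3 -c "
from h import *
go((22,-46,400),(22,-46,267))"
```

```text
(22, -46, 400) [-12.58 -13.69  -4.22] -2.47
(22, -46, 267) [-12.58 -13.69  -0.89] -2.47
now press [-265.9  639.6  230.7] F [ 0.1 -0.2  0.9] 0.1
```

drive_tool --steps "0 0 -1.5 0; 0 0 -3 0; -0.5 -1 -4.2 -0.5; -1.5 -2 -4.2 -1; -2.5 -3 -4.2 -1.5; -3.5 -4 -4.2 -2; -4.5 -5 -4.2 -2.47; -5.5 -6 -4.2 -2.47; -6.4 -7 -4.2 -2.47; -7.4 -8 -4.2 -2.47" --fingers 0

```text
t: 1.35
position: [0.4112, 0.2095, 0.3992]
ee_rot: [-0.0, 0.028, 1.0, 0.0]
ft_force: [2.0, 0.6, -0.1]
finger_gap: -0.0
finger_force: 0.0
```

```bash
python3 -c "
from h import *
go((22,-46,400),(22,-46,300))"
```

```text
(22, -46, 400) [-2.94 -7.07 -0.02] -0.0
(22, -46, 300) [-2.94 -7.07  2.48] -0.0
now press [-95.4 236.8 399.2] F [ 2.   0.6 -0.1] 1.35
```

drive_tool --steps "-0.5 -1.2 0 0; -1 -2.4 0 0; -1.5 -3.6 0 0; -2 -4.8 0 0; -2.5 -6 0 0; -2.94 -7.07 0 0; -2.94 -7.07 0.6 0; -2.94 -7.07 1 0; -2.94 -7.07 1 0"

```text
t: 2.48
position: [0.512, -0.077, 0.3584]
ee_rot: [-0.001, 0.028, 1.0, -0.0]
ft_force: [-0.6, 0.0, -0.3]
finger_gap: 0.0001
finger_force: 0.0
```

```bash
python3 - <<'E'
from h import *
from workcell import *
go((20,-46,268),(96,-46,268))
a=read_camera("top")[150:260,250:380,::-1];b=read_camera("side")[100:250,265:400,::-1]
o=np.zeros((450,800,3),np.uint8);o[:330,:390]=cv2.resize(a,(390,330),interpolation=2);o[:450,395:800]=cv2.resize(b,(405,450),interpolation=2)
cv2.imwrite("pics/c1.png",o)
E
```

```text
(20, -46, 268) [ 0.02 -0.06  2.26] 0.0
(96, -46, 268) [-1.88 -0.06  2.26] 0.0
now press [ 21.1 -43.7 358.4] F [-0.6  0.  -0.3] 2.475
```

View pics/c1.png

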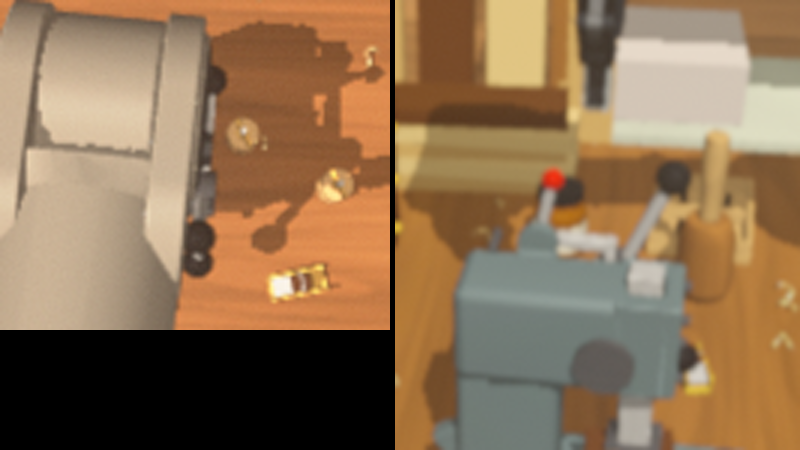

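The side crop shows the closed fingertip at (595,105), in front of the knob (553,180) and above the pawl arm. I'll lower it and push back gently.

drive_tool --steps "0 -0.06 0.8 0; 0 -0.06 1.5 0; 0 -0.06 2 0; 0 -0.06 2.26 0; -0.15 -0.06 2.26 0; -0.3 -0.06 2.26 0; -0.45 -0.06 2.26 0; -0.6 -0.06 2.26 0; -0.75 -0.06 2.26 0; -0.75 -0.06 2.26 0"

```text
t: 3.82
position: [0.5428, -0.0817, 0.2688]
ee_rot: [-0.0, 0.028, 1.0, -0.0]
ft_force: [0.6, 0.2, -0.3]
finger_gap: 0.0002
finger_force: 0.1
```

```bash
python3 - <<'E'
from h import *
from workcell import *
go((82,-46,268),(85,-46,268),(88,-46,268))
b=read_camera("side")[120:240,275:395,::-1]
cv2.imwrite("pics/c2.png",cv2.resize(b,(480,480),interpolation=2))
E
```

```text
(82, -46, 268) [-0.75  0.02  0.02] -0.0
(85, -46, 268) [-0.82  0.02  0.02] -0.0
(88, -46, 268) [-0.9   0.02  0.02] -0.0
now press [ 52.1 -46.8 268.8] F [ 0.6  0.2 -0.3] 3.825
```

View pics/c2.png

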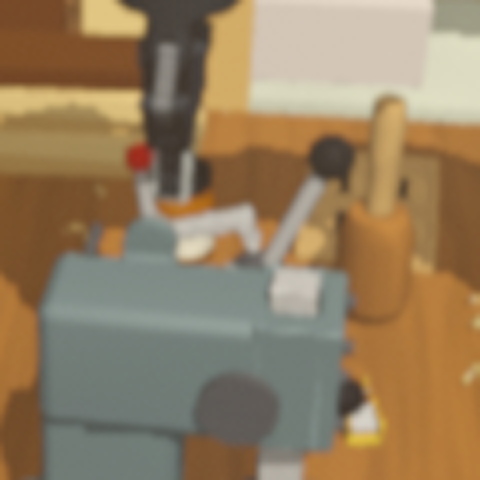

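The side crop shows the knob pushed back to (140,157) and the pawl arm rising, with its nose at (245,215). I'll keep pushing past the tipping point.

drive_tool --steps "-0.15 0.02 0 0; -0.3 0.02 0 0; -0.45 0.02 0 0; -0.6 0.02 0 0; -0.72 0.02 0 0; -0.82 0.02 0 0; -0.88 0.02 0 0; -0.88 0.02 0 0; -0.88 0.02 0 0"

```text
t: 5.0
position: [0.5775, -0.0828, 0.2689]
ee_rot: [-0.0, 0.028, 1.0, 0.0]
ft_force: [-1.1, 0.9, 1.2]
finger_gap: 0.0001
finger_force: 0.0
```

```bash
python3 - <<'E'
from h import *
from workcell import *
go((88,-46,335),(88,-46,400),(-90,-98,400))
b=read_camera("side")[120:240,275:395,::-1]
cv2.imwrite("pics/c3.png",cv2.resize(b,(480,480),interpolation=2))
for a in (1.0,1.3,1.75):print(a,(proj("side",W(Q,tail(a)))-[275,120])*4)
E
```

```text
(88, -46, 335) [-0.03 -0.   -1.65] -0.0
(88, -46, 400) [-0.03 -0.   -3.28] -0.0
(-90, -98, 400) [ 4.42 -1.3  -3.28] -0.0
now press [ 86.8 -46.  268.9] F [-1.1  0.9  1.2] 5.0
1.0 [ 87.72072493 175.9819052 ]
1.3 [ 73.27608455 194.00938215]
1.75 [ 65.32567582 226.3877735 ]
```

View pics/c3.png

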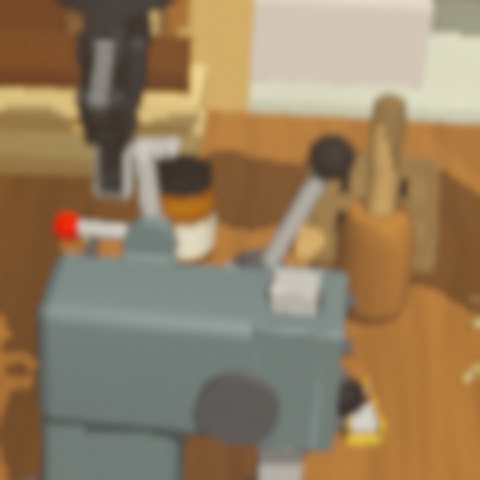

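The knob is at (67,226), which matches 1.75, so the pawl is on its rest. Next I'll back the finger off, lift it, and bring it in front of the upper ball.

drive_tool --steps "-0.1 0 0 0; -0.1 0 -1 0; -0.1 0 -2 0; 0.8 -0.3 -2 0; 1.8 -0.6 -2 0; 2.8 -1 -2 0; 3.8 -1.3 -2 0; 4.4 -1.3 -2 0; 4.4 -1.3 -2 0"

```text
t: 6.18
position: [0.3982, -0.1251, 0.3493]
ee_rot: [0.001, 0.028, 1.0, 0.001]
ft_force: [1.4, 0.1, 1.0]
finger_gap: 0.0
finger_force: 0.0
```

```bash
python3 - <<'E'
from h import *
go((-85,-98,268),(-65,-98,268),(-14,-98,268))
E
```

```text
(-85, -98, 268) [-0.12 -0.    2.03] -0.01
(-65, -98, 268) [-0.62 -0.    2.03] -0.01
(-14, -98, 268) [-1.89 -0.    2.04] -0.01
now press [-89.9 -98.1 349.3] F [1.4 0.1 1. ] 6.175
```

drive_tool --steps "0 0 1 0; 0 0 1.8 0; 0 0 2.03 0; -0.3 0 2.03 0; -0.5 0 2.03 0; -0.65 0 2.03 0; -0.8 0 2.03 0; -0.95 0 2.03 0; -1.1 0 2.03 0; -1.1 0 2.03 0"

```text
t: 7.42
position: [0.4437, -0.1275, 0.2682]
ee_rot: [0.0, 0.028, 1.0, -0.0]
ft_force: [-0.2, 0.3, -0.3]
finger_gap: -0.0002
finger_force: 0.0
```

```bash
cat > look.py <<'E'
from h import *
from workcell import *
import sys
go((-24,-98,268),(-14,-98,268))
b=read_camera("side")[120:240,275:395,::-1]
cv2.imwrite(sys.argv[1],cv2.resize(b,(480,480),interpolation=2))
for a in (-.02,.2,.3,.4,.5,.6):print(a,(proj("side",W(Q,ball(a)))-[275,120])*4)
E
python3 look.py pics/c4.png
```

```text
(-24, -98, 268) [-0.51 -0.    0.  ] -0.0
(-14, -98, 268) [-0.76 -0.    0.  ] -0.0
now press [-44.3 -97.9 268.2] F [-0.2  0.3 -0.3] 7.425
-0.02 [329.79442417 155.92893764]
0.2 [294.69955222 143.50433178]
0.3 [277.94494521 140.16618461]
0.4 [260.96148438 138.3331462 ]
0.5 [243.94822006 138.02311501]
0.6 [227.10339762 139.23355137]
```

View pics/c4.png

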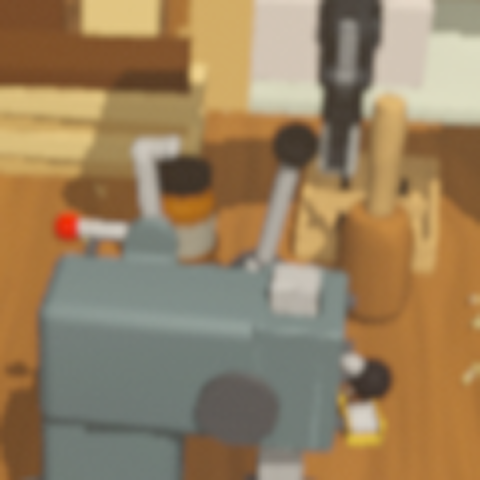

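The ball is at (295,145), so the wheel is at about 0.20, which agrees with where the finger is. I'll push on slowly to 0.50, then back off.

drive_tool --steps "-0.1 0 0 0; -0.2 0 0 0; -0.3 0 0 0; -0.4 0 0 0; -0.5 0 0 0; -0.6 0 0 0; -0.68 0 0 0; -0.74 0 0 0; -0.77 0 0 0; -0.77 0 0 0"

```text
t: 8.72
position: [0.4738, -0.1291, 0.2677]
ee_rot: [0.0, 0.028, 1.0, -0.0]
ft_force: [-2.2, -0.3, 1.7]
finger_gap: -0.0002
finger_force: 1.0
```

```bash
python3 look.py pics/c5.png
```

```text
(-24, -98, 268) [ 0.25 -0.   -0.01] -0.0
(-14, -98, 268) [-0.   -0.   -0.01] -0.0
now press [-14.2 -97.9 267.7] F [-2.2 -0.3  1.7] 8.725
-0.02 [329.79442417 155.92893764]
0.2 [294.69955222 143.50433178]
0.3 [277.94494521 140.16618461]
0.4 [260.96148438 138.3331462 ]
0.5 [243.94822006 138.02311501]
0.6 [227.10339762 139.23355137]
```

View pics/c5.png

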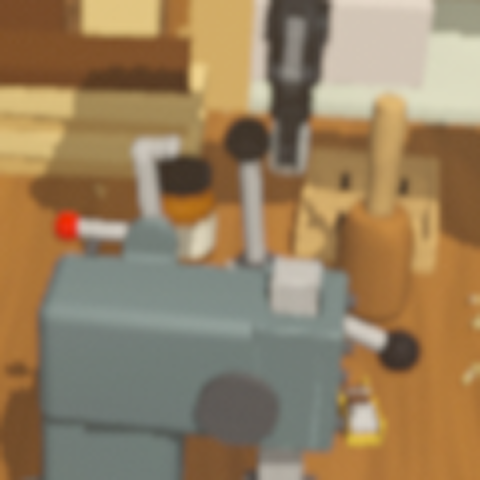

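The ball is at (247,140), so the wheel is at about 0.48, within the window. I'll back off, lift, and go round behind the upright pawl arm.

drive_tool --steps "0.4 0 0 0; 0.4 0 -1 0; 0.4 0 -2.1 0; -0.6 0.4 -2.1 0; -1.6 0.8 -2.1 0; -2.6 1.2 -2.1 0; -2.95 1.3 -2.1 0; -2.95 1.3 -2.1 0; -2.95 1.3 -1.2 0; -2.95 1.3 -1.2 0"

```text
t: 10.02
position: [0.5925, -0.0842, 0.3145]
ee_rot: [-0.001, 0.028, 1.0, 0.0]
ft_force: [-0.6, 0.4, 1.4]
finger_gap: -0.0
finger_force: 0.0
```

```bash
python3 -c "
from h import *
go((103,-46,270),(60,-46,270),(46,-46,270))"
```

```text
(103, -46, 270) [-0.03  0.01  1.11] -0.01
(60, -46, 270) [1.04 0.01 1.12] -0.01
(46, -46, 270) [1.39 0.01 1.12] -0.01
now press [101.9 -46.5 314.5] F [-0.6  0.4  1.4] 10.025
```

drive_tool --steps "0 0 0.6 0; 0 0 1.1 0; 0.2 0 1.1 0; 0.4 0 1.1 0; 0.6 0 1.1 0; 0.8 0 1.1 0; 0.95 0 1.1 0; 1.1 0 1.1 0; 1.25 0 1.1 0; 1.36 0 1.1 0"

```text
t: 11.28
position: [0.5397, -0.0807, 0.2717]
ee_rot: [-0.0, 0.028, 1.0, -0.0]
ft_force: [1.0, 0.3, 0.4]
finger_gap: 0.0001
finger_force: 0.0
```

```bash
python3 look.py pics/c6.png
```

```text
(-24, -98, 268) [ 1.82 -1.3   0.09] -0.0
(-14, -98, 268) [ 1.57 -1.3   0.09] -0.0
now press [ 48.9 -45.9 271.7] F [1.  0.3 0.4] 11.275
-0.02 [329.79442417 155.92893764]
0.2 [294.69955222 143.50433178]
0.3 [277.94494521 140.16618461]
0.4 [260.96148438 138.3331462 ]
0.5 [243.94822006 138.02311501]
0.6 [227.10339762 139.23355137]
```

View pics/c6.png

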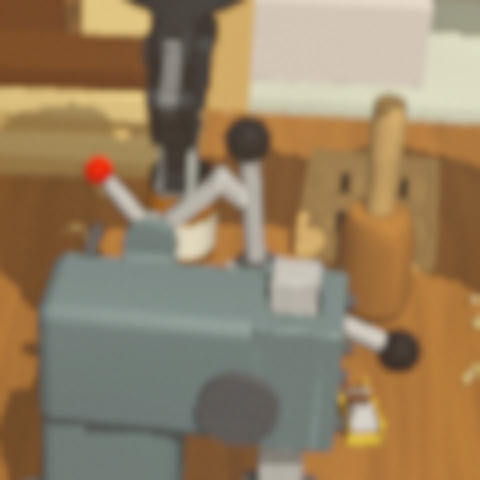

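The knob at (98,170) puts the pawl near 0.85 and still coming forward. I'll continue a little so it falls, ease it home with the finger, then move clear.

drive_tool --steps "0.1 0 0 0; 0.2 0 0 0; 0.25 0 0 0; 0.25 0 0 0; 0.25 0 0 0; 0.35 0 0 0; 0.5 0 0 0; 0.65 0 0 0; 0.75 0 0 0; 0.75 0 0 0"

```text
t: 12.58
position: [0.5099, -0.079, 0.2718]
ee_rot: [0.0, 0.028, 1.0, 0.0]
ft_force: [0.1, 0.2, 0.0]
finger_gap: -0.0001
finger_force: 0.0
```

drive_tool --steps "0 0 -1 0; 0 0 -2.2 0; 0 0 -3.2 0; 0 0 -3.2 0; 0 1 -3.2 0; 0 2.2 -3.2 0; 0 3.5 -3.2 0; 0 4.8 -3.2 0; 0 6 -3.2 0; 0 6 -3.2 0"

```text
t: 13.82
position: [0.5229, 0.1646, 0.3981]
ee_rot: [-0.001, 0.025, 1.0, -0.001]
ft_force: [-0.2, 0.2, 0.2]
finger_gap: 0.0
finger_force: 0.0
```

```bash
python3 - <<'E'
from h import *
from workcell import *
b=read_camera("side")[120:240,275:395,::-1]
a=read_camera("top")[150:260,250:380,::-1]
o=np.zeros((480,800,3),np.uint8);o[:,:480]=cv2.resize(b,(480,480),interpolation=2);o[:271,480:]=cv2.resize(a,(320,271),interpolation=2)
cv2.imwrite("pics/c7.png",o);go((0,0,400))
for w in(.4,.45,.5,.55):print(w,(proj("side",W(Q,ball(w)))-[275,120])*4)
for w in(-.1,0,.1):print(w,(proj("side",W(Q,tail(w)))-[275,120])*4)
E
```

```text
(0, 0, 400) [ 0.48 -4.85 -0.02] -0.0
now press [ 19.4 194.  398.8] F [ 0.6 -1.   0.5] 13.925
0.4 [260.96148438 138.3331462 ]
0.45 [252.44612969 137.98743593]
0.5 [243.94822006 138.02311501]
0.55 [235.49248468 138.43922624]
-0.1 [177.01730382 160.3945291 ]
0 [168.3502879  157.96113762]
0.1 [159.51020252 156.30005731]
```

View pics/c7.png

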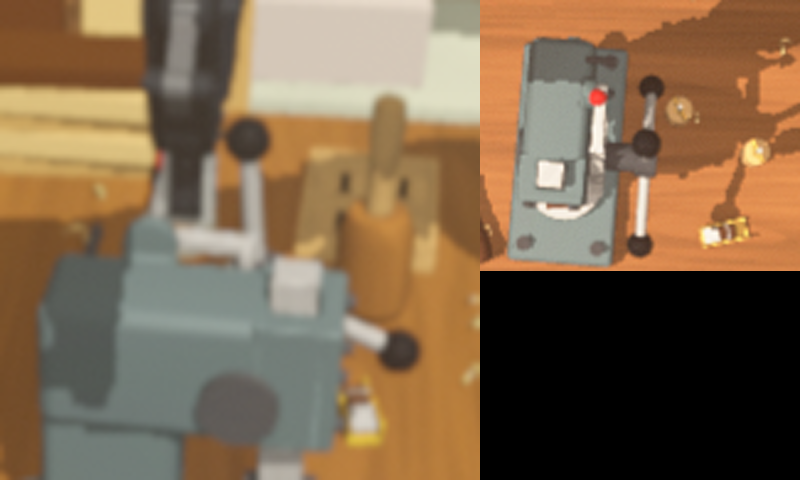

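The pawl is down and the wheel is at about 0.48. The gripper partly hides the knob in the side view, so I'll move away and compare knob centroids with the start.

drive_tool --steps "0 1 0 0; 0 2 0 0; 0 3 0 0; 0 4 0 0; 0 4 0 0; 0 4 0 0"

```text
t: 14.68
position: [0.5331, 0.3185, 0.3996]
ee_rot: [0.0, 0.029, 1.0, -0.0]
ft_force: [0.6, 0.7, 0.4]
finger_gap: 0.0002
finger_force: 0.0
```

```bash
python3 - <<'E'
from h import *
from workcell import *
def cen(im,x0,y0,x1,y1):
    im=im.astype(float)[y0:y1,x0:x1];w=np.clip(im[...,2]-1.2*np.maximum(im[...,1],im[...,0])-60,0,None)
    w[im[...,1]>100]=0
    y,x=np.indices(w.shape);return (x*w).sum()/w.sum()+x0,(y*w).sum()/w.sum()+y0,int((w>0).sum())
for n,b in(("side",(305,150,330,172)),("top",(285,175,310,200))):
    im=read_camera(n)[:,:,::-1];cv2.imwrite(f"pics/{n}9.png",im)
    print(n,cen(cv2.imread(f"pics/{n}0.png"),*b),cen(im,*b),[proj(n,W(Q,tail(a))).round(1) for a in(0,.1)])
E
```

```text
side (np.float64(317.4342462157669), np.float64(159.53635488669175), 33) (np.float64(nan), np.float64(nan), 0) [array([317.1, 159.5]), array([314.9, 159.1])]
top (np.float64(297.26516387364677), np.float64(189.20502743585942), 31) (np.float64(297.69564009997225), np.float64(189.21035823382394), 31) [array([297.3, 189.4]), array([297.4, 187.3])]<stdin>:6: RuntimeWarning: invalid value encountered in scalar divide
```

```bash
python3 -c "
from workcell import *
print(close_job())"
```

```text
the job is handed in; nothing more can be done
None
```

The press is backed off one notch and the job is handed in: the wheel turned from about -0.02 to 0.48 rad, the pawl reads fully home in the next notch, and the robot touched only the pawl and the upper ball.

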